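Close up the ingot mould and lock its toggle clamp

ROBOT

A 6-joint arm with a two-finger parallel gripper is mounted at the origin on a cart in front of the work surface, level with it; the furniture and walls round the work are solid. World frame = base frame: x ahead of the robot, y to its left, z up, the work surface at z = 0. Lengths are in m, angles in rad, forces in N, time in s.
With the tool pointing down it reaches from about 0.375 to 0.975 m from the base axis. Payload 3.8 kg.
Tool frame: the origin (TCP) lies at the very end of the fingers, on their centre line; the grasp point (between the pads) lies robot.grip_depth behind it (robot.grip_depth is the distance from the TCP to the grasp point, in m); z points along the fingers, y is the line along which they close (so a half turn about z gives the same grasp; the last joint's range is limited). The gripper opens to 85 mm and grips with 20 to 120 N. Pads are 22 mm wide; open, the fingers measure 114 mm over their backs; the gripper's body (76 mm by 85 mm) begins 54 mm behind the grasp point. The pads swing forward as they close: fully open they stand 13 mm farther back than shut.
Start: joints at [1.137, 0.264, 1.604, -0, 1.274, -0.037], TCP at [0.261, 0.623, 0.231] pointing down, gripper open.
Joint ranges: [-2.63, 2.63], [-0.94, 2.18], [0.31, 2.57], [-1.31, 4.45], [0, 2.66], [-2.55, 2.55]. Speed limits (rad/s): [2.57, 2.57, 3.14, 3.14, 3.14, 3.14].

INTERFACE

Orientations are given as a rotation vector (axis times angle).
In Python, from bench import telemetry, imaging, robot, spotter gives the robot as it stands.
- The arm moves only by the tool move_arm, never from a script. Its argument "series" is one flat list of numbers, 5 for each row, row after row: the shift along the tool's x, y, z normalised to -1 to 1, where 1 is 0.075 m, then the turn about the tool's z normalised to -1 to 1, where 1 is 180 degrees, then the opening, from -1 (shut) to 1 (fully open), so that 0 is half open. In form: [tx, ty, tz, yaw, claw, tx, ty, tz, yaw, claw, ...]. A call has 1 to 20 rows; each row shifts and turns the commanded pose from where the row before left it, along the tool's axes as they then stand; what a row does not reach is not made up. A row lasts 1/8 s, in which the tool goes at most 62.5 mm and 10.7 degrees, less where a joint would pass 70% of its speed; a pose out of reach is approached as far as the arm can. A call with a number of a shift or a turn outside -1 to 1 is refused whole. A call with a gripper value outside its range is refused whole. The fingers move at their own pace and stop on an object; "squeeze" is the grip in N (left out, the last holds). Time passes only in rows, so rows that do not move let the fingers close. It gives the time, the measured TCP pose, the force, the opening and the grip force at its end, in the units of the state.
- telemetry.get_state(): the state, without advancing time (a new reading comes with each control period).
- imaging.snapshot(name): name is "side" or "top"; returns a dict with "pixels" (400x640x3 uint8, red, green, blue), "camera_matrix" (3x3 intrinsics, pixels), "extrinsics" (4x4, takes a point from world to camera coordinates). Camera axes: x right, y down, z forward; pixel columns grow to the right and rows downward; lengths in m; the calibration is good to about 2 mm. A picture is of the moment at which its call begins. There is no depth.
- robot.job_done(): hands the job in; it is judged then, once.
Trained networks look in the newest picture that a camera, given by its name, has taken for a name from the list of things; names that differ only in an ending like _2 or _b are one class to them, and where a whole thing is asked for, a point or a joint stands for the part that bears it (a point fixed in the world has none). Each returns a list of dicts, best first, with "score" (0 to 1); they miss things now and then, are a little off and sometimes report something else, mostly with a low value. They report only what shows in the picture. A call takes as long as a camera call. They do not tell look-alikes from the thing itself.
- spotter.recognise(query, camera): "position" ([x, y, z] in m, in the coordinates of the camera as it stood for that picture, good to about 4 mm: the middle of the surface that is visible of it).
- spotter.mark_of(query, camera): "position" ([x, y, z] in m, in the coordinates of the camera as it stood for that picture, good to about 4 mm: a listed point, or the origin of a listed thing).
The state is a dict: "time": time; "joints": joint angles; "qvel": joint speeds; "tau": joint torques, N m; "eef_pos": TCP position; "orientation": TCP orientation; "force": force on the tool from outside, world axes, zero at the start; "wrist_torque": the same for the moment, N m; "grip_width": opening from 0.0 (shut) to 1.0 (fully open); "finger_force": force on a finger pad.
Only numpy, scipy, OpenCV 4.12 (cv2) and the standard library are available. Lean on these libraries where they do the work, as an engineer would, in place of code of your own. Each camera call takes 0.05 s, during which the arm holds its last target. There are 200 camera calls.

TASK

Get the ingot mould ready for pouring: lay the loose graphite cover flat on the mould half in the sloping stand (it is brittle: do not drop it), down against the two lower stops and between the side blocks. Then swing the red lever of the toggle clamp over and press it down until it snaps past centre and stays locked, with the rubber tip pressing on the cover. Leave the flux jar and the solder tin where they are.

Things in the scene. Friction and masses are not known exactly. Their poses are not given: they have to be found in the camera images.
- cover_centre (a point): Centre (half-way up) of the loose cover: a plain dark graphite slab, 60 mm (its x) by 84 mm (its y) by 20 mm thick (its z), about 0.2 kg, with a thin steel disc in the middle of its top. It starts flat on the bench, centre 10 mm above it. Turned half round it fits as well. Graphite slides on graphite: let go just above its seat, the cover slips down the slope to the stops.
- seat (a point): Where the cover's centre belongs, 10 mm above the middle of the fixed graphite mould half (60 x 84 mm, with a shallow cavity and a funnel at its upper edge). Frame of the sloping bed: x points up the slope, away from the robot, y across, z square out of the bed, 30 degrees from vertical, leaning towards the robot. Round the fixed half the bed lies at z = -34 mm. Open at the upper side.
- lower_stop (a point): Middle between the two steel lower stops, at the cover's mid-height, in line with their faces: 30 mm below the seat (its x = -30 mm). Same frame as the seat. Each stop is 18 mm wide, at y = -29 and +29 mm; 40 mm are free between them. They rise 6 mm above this point (4 mm below the seated cover's top) and their faces flare outwards by 6 mm in the upper 8 mm.
- side_block (a point): Inner face of the steel side block on the clamp's side, at the cover's mid-height: 44 mm to the -y side of the seat, 2 mm clear of the seated cover. Its twin stands 44 mm to the +y side. Same frame as the seat. The blocks reach 18 mm up and down the slope from here, rise 6 mm above this point and flare outwards by 6 mm in the upper 8 mm.
- clamp_lever (a joint): Angle of the red clamp lever (rad): 0 = open, at its stop, where it starts; it grows as the lever swings over the mould towards +y of the seat and down; dead centre at 1.745, locked at its far stop 1.845. It turns freely to about 1.35, where the rubber tip meets the cover; then it needs some 2 to 5 N at the end of the lever until it snaps past dead centre. Let go short of that, it springs back.
- lever_pivot (a point): Fixed pivot of the lever, 120 mm to the -y side of the seat and 4 mm above it along the seat's z. Same frame as the seat. The pivot's axis is parallel to the seat's x axis, so the lever swings in the seat's y-z plane. The clamp stands on the bed from 69 to 145 mm to the -y side of the seat; while it is open its arm stands up, at least 65 mm to the -y side and up to 110 mm above the seat.
- lever_grip (a point): Point on the middle line of the lever's red grip, 105 mm from the pivot. The grip runs from 66 to 135 mm from the pivot, 24 mm wide (along its x, parallel to the pivot's axis) and 13 mm thick (its z); its y axis points out along the lever. Open (0), the lever leans 44 degrees from the bed's z axis, away from the mould (to -y); locked, it points to +y of the seat, 28 degrees up from the bed.
- clamp_arm: The clamp's steel arm with the black rubber tip (18 mm across) under its end, 80 mm from the arm's pivot, where this origin lies (84 mm to the -y side of the seat, 20 mm above it). The arm follows the lever through a link: it swings down from upright and the tip lands on the middle of the cover and, locked, presses on it with some 15 to 20 N.
- flux_jar: Green-and-white screw jar, 54 mm across, 54 mm high, on the bench behind the work; origin at the centre of its underside. To be left alone.
- solder_tin: Flat round tin, 64 mm across, 23 mm high, on the bench behind the cover; origin at the centre of its underside. To be left alone.
Not all that is in view belongs to the job. What is shaped like the part that bears cover_centre but turquoise is not meant.

How it is judged:
On the way:
1. the cover lies on its seat, down against the stops, with the clamp still open (x of cover_centre in the frame of seat between -0.004 and 0.004 m and y of cover_centre in the frame of seat between -0.004 and 0.004 m and z of cover_centre in the frame of seat between -0.003 and 0.003 m and angle between the z axis of cover_centre and the z axis of seat, either way round below 0.06 rad and value of joint clamp_lever below 0.9 rad), for 0.2 s.
At the end, for the whole second after the job is handed in: The cover lies flat (within 0.06 rad) on the fixed mould half, its centre within 4 mm of its seat along and across the slope and within 3 mm in height; the lever is past dead centre (above 1.80 rad) and the rubber tip presses on the cover with more than 8 N (x of cover_centre in the frame of seat between -0.004 and 0.004 m and y of cover_centre in the frame of seat between -0.004 and 0.004 m and z of cover_centre in the frame of seat between -0.003 and 0.003 m and angle between the z axis of cover_centre and the z axis of seat, either way round below 0.06 rad and angle between the x axis of cover_centre and the x axis of seat, either way round below 0.06 rad and value of joint clamp_lever above 1.8 rad and contact force between clamp_arm and mould_cover above 8 N); the robot touches nothing.
It fails at once if the cover is dropped (falls freely at over 0.6 m/s, about 20 mm of fall) (linear speed of mould_cover above 0.6 m/s and not (contact force between the fingers and mould_cover above 0.2 N)).
It fails at once if the flux jar is disturbed (moved over 30 mm) (distance of flux_jar from where it was at the start of the episode above 0.03 m).
It fails at once if the solder tin is disturbed (moved over 30 mm) (distance of solder_tin from where it was at the start of the episode above 0.03 m).
It also fails if it takes over 58 s, if anything falls off the work surface, if the arm or the gripper's body presses on something with over 40 N, if the wrist force passes 120 N, or if a joint passes its speed limit or range.

## Working session

There is one attempt and no reset: what is moved stays moved. The work goes in short steps, Python scripts to look and compute and a tool call to move; the robot and the scene stay as the last step left them, time stands still between calls to the robot, and variables do not carry over. Pictures are saved under pics/ and viewed, at most 10 in all, crops included, and the job is handed in when it is done.

Besides the shell and the picture viewer there is one more tool, called as name(argument=value, ...), one argument or row to a line, values as JSON. move_arm: Moves the arm, as the interface text tells. Its arguments: {"type":"object","properties":{"series":{"type":"array","items":{"type":"number"}},"squeeze":{"type":"number"}},"required":["series"]}

```bash
ls; mkdir -p pics; cat > h.py <<'E'
import numpy as np, cv2
from scipy.spatial.transform import Rotation as R
from bench import telemetry, imaging, robot, spotter
def snap(cam,name=None):
    s=imaging.snapshot(cam)
    if name: cv2.imwrite(f'pics/{name}.png',s['pixels'][:,:,::-1])
    return s
def w(s,p): # cam->world
    E=np.array(s['extrinsics']); return E[:3,:3].T@(np.array(p)-E[:3,3])
def px(s,P):
    E=np.array(s['extrinsics']); c=E[:3,:3]@np.array(P)+E[:3,3]; u=np.array(s['camera_matrix'])@c; return u[:2]/u[2]
def ray_z(s,u,z): # pixel to world at height z
    E=np.array(s['extrinsics']);d=E[:3,:3].T@np.linalg.solve(np.array(s['camera_matrix']),[u[0],u[1],1.]);o=-E[:3,:3].T@E[:3,3]
    return o+d*(z-o[2])/d[2]
E
python3 - <<'E'
from h import *
np.set_printoptions(precision=4,suppress=True)
st=telemetry.get_state(); print({k:np.round(v,3) for k,v in st.items()}, robot.grip_depth)
for c in ['top','side']:
    s=snap(c,c+'0'); print(c,'cam at',w(s,[0,0,0]))
    for q in ['cover_centre','seat','lower_stop','side_block','lever_pivot','lever_grip','clamp_arm','flux_jar','solder_tin']:
        for r in spotter.mark_of(q,c)[:3]:
            P=w(s,r['position']); print(q,round(r['score'],2),P,px(s,P).round())
E
```

```text
pics
{'time': np.float64(0.0), 'joints': array([ 1.137,  0.265,  1.605, -0.   ,  1.274, -0.037]), 'qvel': array([ 0.   , -0.   ,  0.001, -0.001,  0.001, -0.001]), 'tau': array([  0.001, -51.51 , -36.731,  -0.   ,   0.013,   0.   ]), 'eef_pos': array([0.261, 0.622, 0.23 ]), 'orientation': array([-0.619, -3.079,  0.004]), 'force': array([ 0.047,  0.367, -0.498]), 'wrist_torque': array([ 0.039, -0.016, -0.   ]), 'finger_force': np.float64(0.0), 'grip_width': np.float64(1.001)} 0.0187
top cam at [0.437  0.1763 1.0864]
cover_centre 0.95 [0.3624 0.0328 0.0087] [374. 252.]
cover_centre 0.85 [0.4994 0.1934 0.0069] [311. 198.]
cover_centre 0.64 [0.4429 0.3579 0.0071] [247. 221.]
seat 0.71 [0.5178 0.0357 0.0901] [376. 188.]
lower_stop 0.75 [0.4893 0.0486 0.0774] [370. 201.]
side_block 0.62 [ 0.5111 -0.0061  0.0963] [395. 191.]
lever_pivot 0.78 [ 0.4947 -0.0771  0.0946] [425. 198.]
lever_grip 0.61 [ 0.4479 -0.1478  0.1661] [466. 217.]
clamp_arm 0.37 [0.4906 0.0458 0.0789] [372. 200.]
flux_jar 0.93 [ 0.6337  0.2472 -0.0037] [290. 148.]
solder_tin 0.72 [0.596  0.4608 0.0014] [208. 162.]
side cam at [ 0.1798 -0.5599  0.7041]
cover_centre 0.82 [0.4438 0.3616 0.0087] [274. 202.]
cover_centre 0.71 [0.3629 0.0321 0.0079] [289. 296.]
cover_centre 0.57 [0.4993 0.2054 0.0075] [315. 230.]
seat 0.85 [0.5238 0.0345 0.0901] [357. 244.]
seat 0.41 [0.4425 0.3622 0.0114] [273. 201.]
lower_stop 0.91 [0.4946 0.0431 0.0761] [343. 250.]
lower_stop 0.27 [ 0.4447 -0.1445  0.1598] [368. 292.]
side_block 0.96 [ 0.5084 -0.0079  0.091 ] [361. 258.]
side_block 0.43 [ 0.4463 -0.1453  0.1628] [369. 291.]
lever_pivot 0.98 [ 0.4897 -0.0845  0.0957] [372. 285.]
lever_grip 0.53 [ 0.4458 -0.1434  0.16  ] [368. 291.]
clamp_arm 0.53 [ 0.4914 -0.0375  0.1113] [361. 263.]
flux_jar 0.68 [ 0.6342  0.2512 -0.0003] [354. 209.]
solder_tin 0.71 [ 0.5985  0.4566 -0.0018] [312. 175.]
```

View pics/top0.png

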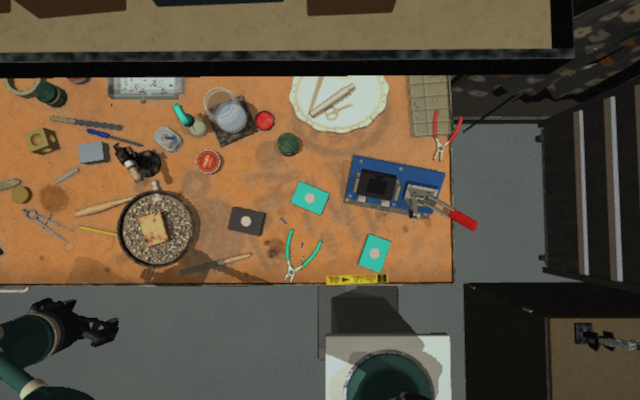

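View pics/side0.png

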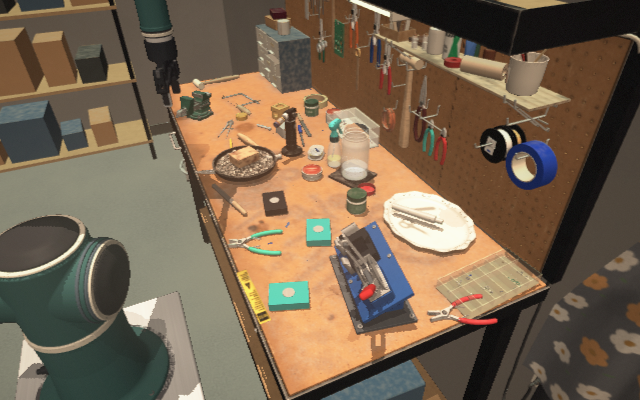

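Top view: the dark slab at (246,221) is the cover. The look-alikes are turquoise, at (311,198) and (374,252). The stand is at (376,188), with the red lever at (460,217). In the side view the cover is at (274,202) and the stand at (365,270). I choose the dark slab, and next fit both poses and check them in one crop.

```bash
cat >> h.py <<'E'
def seatR(yaw):
    return R.from_euler('z',yaw).as_matrix()@R.from_euler('y',-30,degrees=True).as_matrix()
E
cat > fit.py <<'E'
from h import *
from scipy.optimize import least_squares
np.set_printoptions(precision=4,suppress=True)
L={'seat':[0,0,0],'lower_stop':[-.03,0,0],'side_block':[0,-.044,0],'lever_pivot':[0,-.12,.004],'lever_grip':[0,-.12-.105*np.sin(.768),.004+.105*np.cos(.768)],'clamp_arm':[0,-.084,.02]}
obs=[];cov=[];S={}
for k in range(5):
  for c in ['top','side']:
    s=S[c]=snap(c)
    for q in L:
        for r in spotter.mark_of(q,c)[:1]:
            if r['score']>.5: obs.append((q,w(s,r['position'])))
    for r in spotter.mark_of('cover_centre',c)[:3]:
        P=w(s,r['position'])
        if abs(P[1]-.36)<.03: cov.append(P)
def res(p,o=obs): return np.concatenate([(p[:3]+seatR(p[3])@L[q]-P)/.004 for q,P in o])
f=least_squares(res,[.52,.035,.09,-.24],loss='soft_l1'); p=f.x
print('seat',p, 'n',len(obs)); Rm=seatR(p[3])
for q in L:
    r=np.array([P-(p[:3]+Rm@L[q]) for a,P in obs if a==q]); print(q,len(r),np.median(r,0) if len(r) else '')
print('cover',np.mean(cov,0),np.std(cov,0))
# cover rect in top
s=S['top']; im=s['pixels'].astype(int); m=(im.max(2)<75).astype(np.uint8); roi=np.zeros_like(m); roi[195:250,218:275]=1; m*=roi
m=cv2.morphologyEx(m,cv2.MORPH_CLOSE,np.ones((7,7)))
cs,_=cv2.findContours(m,cv2.RETR_EXTERNAL,cv2.CHAIN_APPROX_NONE); cc=max(cs,key=cv2.contourArea)
box=cv2.boxPoints(cv2.minAreaRect(cc)); B=np.array([ray_z(s,b,.018) for b in box]); print('box',B[:,:2],'c',B.mean(0)); e=np.diff(np.vstack([B,B[:1]]),axis=0)[:,:2]; print('sides',np.linalg.norm(e,axis=1),np.degrees(np.arctan2(e[:,1],e[:,0])))
def crop(s,c,h,k,P,fn,box=None):
    x0,y0=int(c[0]-h[0]),int(c[1]-h[1]); a=s['pixels'][y0:y0+2*h[1],x0:x0+2*h[0],::-1]; a=cv2.resize(a,None,fx=k,fy=k,interpolation=cv2.INTER_CUBIC)
    for col,poly in P: cv2.polylines(a,[np.int32([(np.array(q)-[x0,y0]+.5)*k for q in poly])],True,col,1)
    return a
def polys(s):
    g=lambda pts:[px(s,p[:3]+Rm@np.array(q)) for q in pts]
    return [((0,255,255),g([(-.03,-.042,-.01),(.03,-.042,-.01),(.03,.042,-.01),(-.03,.042,-.01)])),((0,255,0),g([(-.018,-.044,0),(.018,-.044,0)])),((0,255,0),g([(-.018,.044,0),(.018,.044,0)])),((255,0,255),g([L['lever_pivot'],L['lever_grip']]))]
t=S['top'];d=S['side']
A=crop(t,(400,195),(66,45),6,polys(t),'a'); C=crop(d,(370,270),(66,52),6,polys(d),'b'); A=A[:270*2]
D=crop(t,(246,221),(33,33),6,[((0,0,255),box)],'c')
cv2.imwrite('pics/a.png',A);cv2.imwrite('pics/b.png',cv2.resize(C,(792,600)));cv2.imwrite('pics/c.png',D)
E
python3 fit.py
```

```text
seat [ 0.5187  0.0364  0.0932 -0.1881] n 58
seat 10 [ 0.0016 -0.0021 -0.0017]
lower_stop 10 [ 0.0006  0.0022 -0.0006]
side_block 10 [-0.0023 -0.0005 -0.0002]
lever_pivot 10 [-0.0018 -0.0006  0.0007]
lever_grip 9 [0.0013 0.0001 0.0002]
clamp_arm 9 [0.0013 0.0034 0.0018]
cover [0.4435 0.3605 0.0081] [0.0018 0.0025 0.0024]
box [[0.424  0.4046]
 [0.4805 0.3923]
 [0.4615 0.3083]
 [0.405  0.3208]] c [0.4428 0.3565 0.018 ]
sides [0.0579 0.0862 0.0578 0.086 ] [ -12.256  -102.7825  167.5176   77.2698]
```

View pics/a.png

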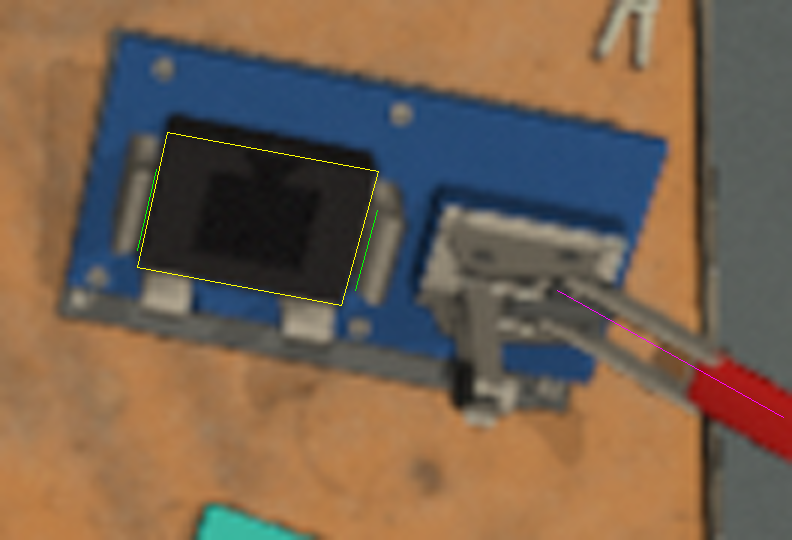

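View pics/b.png

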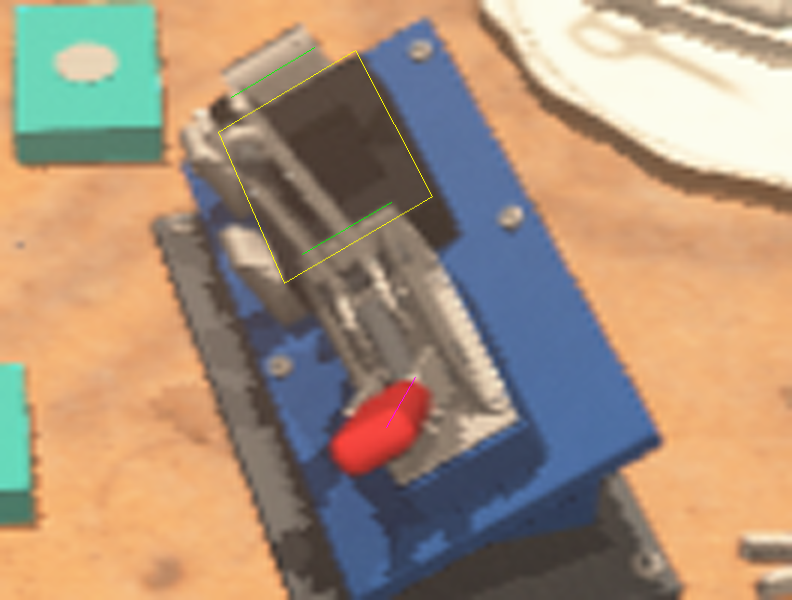

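View pics/c.png

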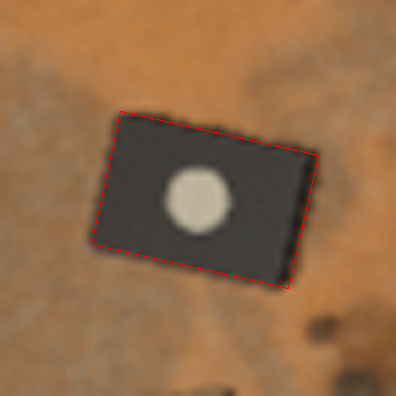

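The crops confirm the dark slab with its steel disc (red box, long side at about 77°), and the stand outlines fit within a few mm. I'll check the up-slope offset with a few projected points.

```bash
python3 - <<'E'
from h import *
p=np.array([.5187,.0364,.0932,-.1881]);Rm=seatR(p[3])
for c,o,k in [('top',(334,150),(6,6)),('side',(304,218),(6,6*600/624))]:
    s=snap(c);print(c)
    for n,q in {'top up+y':(30,42,-10),'top up-y':(30,-42,-10),'base up+y':(30,42,-34),'base up-y':(30,-42,-34),'stop top +y in':(-36,20,6),'out':(-36,38,6),'stopface bottom in':(-30,20,-2),'blk top -y up':(18,-50,6),'blk top -y low':(-18,-50,6),'blk top +y up':(18,50,6),'blk+ylow':(-18,50,6)}.items():
        u=px(s,p[:3]+Rm@(np.array(q)/1e3)); print(n,((u-o+.5)*k).round())
E
```

```text
top
top up+y [167. 133.]
top up-y [378. 171.]
base up+y [167. 110.]
base up-y [373. 148.]
stop top +y in [188. 308.]
out [144. 300.]
stopface bottom in [191. 286.]
blk top -y up [394. 219.]
blk top -y low [371. 300.]
blk top +y up [141. 173.]
blk+ylow [123. 255.]
side
top up+y [356.  50.]
top up-y [433. 196.]
base up+y [384.  87.]
base up-y [462. 233.]
stop top +y in [200. 154.]
out [187. 123.]
stopface bottom in [224. 158.]
blk top -y up [390. 204.]
blk top -y low [299. 257.]
blk top +y up [302.  29.]
blk+ylow [219.  79.]
```

```bash
cat >> h.py <<'E'
def plan(target,yaw_y):
    """tool-frame shift (units of 75 mm) and yaw (units of 180deg) to bring TCP to target with tool y along heading yaw_y (rad, mod pi)"""
    st=telemetry.get_state();M=R.from_rotvec(st['orientation']).as_matrix();p=np.array(st['eef_pos'])
    h=np.arctan2(M[1,1],M[0,1]); d=(yaw_y-h+np.pi/2)%np.pi-np.pi/2
    print('t',round(float(st['time']),2),'pos',p.round(4),'ytool deg',round(np.degrees(h),1),'tilt',M[:,2].round(3),'F',np.round(st['force'],1),'w',np.round(st['grip_width'],3),'ff',np.round(st['finger_force'],1),'j6',np.round(st['joints'][5],2))
    print('shift/75mm',(M.T@(np.array(target)-p)/.075).round(3),'yaw/180 (first shift, then turn)',round(-d/np.pi,4))
    return M
E
python3 - <<'E'
from h import *
s=snap('top');print(ray_z(s,(245.6,221),.02))
plan([.443,.3588,.10],np.radians(-12.4))
E
```

```text
[0.44223961 0.35881657 0.02      ]
t 5.15 pos [0.2609 0.6226 0.2313] ytool deg 67.3 tilt [-0. -0. -1.] F [-0.8  0.3 -1.2] w 1.001 ff 0.0 j6 -0.04
shift/75mm [-3.599 -2.305  1.75 ] yaw/180 (first shift, then turn) 0.4426
```

move_arm(
  series=[-0.45, -0.288, 0.1, 0, 1, -0.45, -0.288, 0.1, 0, 1, -0.45, -0.288, 0.1, 0, 1, -0.45, -0.288, 0.1, 0, 1, -0.45, -0.288, 0.1, 0, 1, -0.45, -0.288, 0.1, 0, 1, -0.45, -0.288, 0.1, 0, 1, -0.45, -0.288, 0.1, 0, 1, 0, 0, 0.1, 0.0553, 1, 0, 0, 0.1, 0.0553, 1, 0, 0, 0.1, 0.0553, 1, 0, 0, 0.1, 0.0553, 1, 0, 0, 0.1, 0.0553, 1, 0, 0, 0.1, 0.0553, 1, 0, 0, 0.1, 0.0553, 1, 0, 0, 0.1, 0.0553, 1, 0, 0, 0, 0, 1, 0, 0, 0, 0, 1],
  squeeze=40,
)

```text
time: 7.4
eef_pos: [0.4433, 0.359, 0.1116]
orientation: [2.445, 1.973, 0.001]
force: [0.5, -0.6, -0.7]
grip_width: 0.999
finger_force: 0.0
```

```bash
python3 - <<'E'
from h import *
plan([.4428,.359,.0],np.radians(-12.4))
s=snap('top','near'); print([px(s,[.443,.359,z]).round() for z in (.02,)])
a=s['pixels'][160:280,180:310,::-1]; cv2.imwrite('pics/near.png',cv2.resize(a,None,fx=5,fy=5))
E
```

```text
t 7.4 pos [0.4433 0.359  0.1116] ytool deg -12.2 tilt [ 0.  0. -1.] F [ 0.5 -0.6 -0.7] w 0.999 ff 0.0 j6 0.85
shift/75mm [-1.000e-03 -7.000e-03  1.488e+00] yaw/180 (first shift, then turn) 0.0011
[array([246., 221.])]
```

move_arm(
  series=[0, 0, 0.4, 0, 1, 0, 0, 0.4, 0, 1, 0, 0, 0.3, 0, 1, 0, 0, 0.2, 0, 1, 0, 0, 0.1, 0, 1, 0, 0, 0.06, 0, 1, 0, 0, 0, 0, 1],
)

```text
time: 8.32
eef_pos: [0.4434, 0.3591, 0.0021]
orientation: [2.448, 1.969, 0.001]
force: [0.4, 0.2, -0.2]
grip_width: 1.002
finger_force: 0.0
```

move_arm(
  series=[0, 0, 0, 0, 0.6, 0, 0, 0, 0, 0.3, 0, 0, 0, 0, 0.2, 0, 0, 0, 0, 0.2, 0, 0, 0, 0, 0.2],
  squeeze=40,
)

```text
time: 8.95
eef_pos: [0.4437, 0.3593, 0.0027]
orientation: [2.448, 1.969, 0.002]
force: [-0.6, -0.3, 5.6]
grip_width: 0.688
finger_force: 44.8
```

move_arm(
  series=[0, 0, -0.05, 0, 0.2, 0, 0, -0.2, 0, 0.2, 0, 0, -0.5, 0, 0.2, 0, 0, -0.5, 0, 0.2, 0, 0, -0.5, 0, 0.2, 0, 0, -0.5, 0, 0.2, 0, 0, -0.4, 0, 0.2, 0, 0, 0, 0, 0.2],
)

```text
time: 9.95
eef_pos: [0.4448, 0.3601, 0.2042]
orientation: [2.448, 1.969, 0.011]
force: [0.5, 0.0, -2.7]
grip_width: 0.688
finger_force: 44.3
```

```bash
python3 - <<'E'
from h import *
plan([.522,.0356,.18],np.radians(-10.8))
E
```

```text
t 9.95 pos [0.4448 0.3601 0.2042] ytool deg -12.4 tilt [ 0.005  0.004 -1.   ] F [ 0.5  0.  -2.7] w 0.688 ff 44.3 j6 0.85
shift/75mm [-4.007  1.931  0.311] yaw/180 (first shift, then turn) -0.0087
```

move_arm(
  series=[-0.2, 0.097, 0, 0, 0.2, -0.4, 0.193, 0, 0, 0.2, -0.4, 0.193, 0, 0, 0.2, -0.4, 0.193, 0, 0, 0.2, -0.4, 0.193, 0, 0, 0.2, -0.4, 0.193, 0, 0, 0.2, -0.4, 0.193, 0, 0, 0.2, -0.4, 0.193, 0, 0, 0.2, -0.4, 0.193, 0, 0, 0.2, -0.4, 0.193, 0, 0, 0.2, -0.2, 0.097, 0, -0.0087, 0.2, 0, 0, 0, 0, 0.2, 0, 0, 0, 0, 0.2],
)

```text
time: 11.58
eef_pos: [0.5191, 0.0347, 0.1991]
orientation: [-2.42, -2.0, 0.003]
force: [0.1, 0.7, -2.0]
grip_width: 0.689
finger_force: 44.2
```

```bash
python3 - <<'E'
from h import *
plan([.522,.0356,.125],np.radians(-10.8))
E
```

```text
t 11.57 pos [0.5191 0.0347 0.1991] ytool deg -10.9 tilt [-0.003  0.    -1.   ] F [ 0.1  0.7 -2. ] w 0.689 ff 44.2 j6 0.21
shift/75mm [0.019 0.039 0.987] yaw/180 (first shift, then turn) -0.0003
```

move_arm(
  series=[0.019, 0.039, 0.2, 0, 0.2, 0, 0, 0.3, 0, 0.2, 0, 0, 0.2, 0, 0.2, 0, 0, 0.2, 0, 0.2, 0, 0, 0.08, 0, 0.2, 0, 0, 0, 0, 0.2, 0, 0, 0, 0, 0.2],
)

```text
time: 12.45
eef_pos: [0.5241, 0.0356, 0.1278]
orientation: [2.42, 2.002, 0.002]
force: [0.3, 0.1, -2.3]
grip_width: 0.69
finger_force: 44.2
```

```bash
python3 - <<'E'
from h import *
plan([.522,.0356,.105],np.radians(-10.8))
s=snap('side'); t=snap('top')
for q in ['cover_centre','seat','lower_stop','side_block','lever_pivot']:
  for c,S in (('side',s),('top',t)):
    for r in spotter.mark_of(q,c)[:3]: print(q,c,round(r['score'],2),w(S,r['position']).round(4))
a=s['pixels'][180:320,280:440,::-1]; cv2.imwrite('pics/pre.png',cv2.resize(a,None,fx=4,fy=4,interpolation=2))
E
```

```text
t 12.45 pos [0.5241 0.0356 0.1278] ytool deg -10.8 tilt [ 0.001  0.    -1.   ] F [ 0.3  0.1 -2.3] w 0.69 ff 44.2 j6 0.21
shift/75mm [-0.006 -0.028  0.304] yaw/180 (first shift, then turn) -0.0
cover_centre side 0.57 [0.36   0.0325 0.0105]
cover_centre side 0.56 [0.5249 0.0393 0.1363]
cover_centre side 0.32 [ 0.4448 -0.1471  0.1592]
cover_centre top 0.75 [0.4979 0.1953 0.0095]
cover_centre top 0.69 [0.5239 0.0319 0.1346]
cover_centre top 0.66 [0.3667 0.0287 0.0112]
seat side 0.65 [0.5236 0.0344 0.0923]
seat top 0.92 [0.5159 0.0332 0.0897]
lower_stop side 0.75 [0.4959 0.0429 0.0742]
lower_stop top 0.75 [0.4859 0.0437 0.0772]
side_block side 0.6 [ 0.5075 -0.0053  0.0912]
side_block top 0.94 [ 0.508  -0.0054  0.0915]
side_block top 0.5 [ 0.4973 -0.0473  0.1124]
lever_pivot side 0.58 [ 0.4906 -0.084   0.0967]
lever_pivot side 0.58 [ 0.4963 -0.0415  0.1105]
lever_pivot top 0.92 [ 0.495  -0.0811  0.0956]
```

View pics/pre.png

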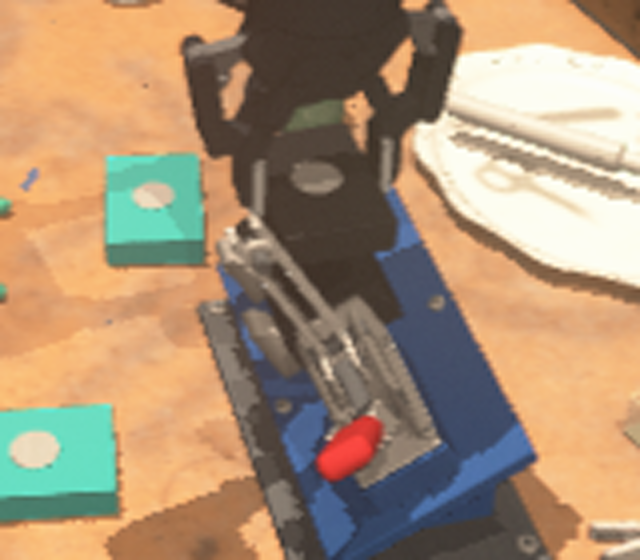

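The picture shows the cover level in the fingers above the mould, with its disc at (316,178) in the crop and the clamp clear at (340,350). I'll lower it to contact with the mould's upper edge.

move_arm(
  series=[0, 0, 0.1, 0, 0.2, 0, 0, 0.1, 0, 0.2, 0, 0, 0.06, 0, 0.2, 0, 0, 0.03, 0, 0.2, 0, 0, 0, 0, 0.2],
)

```text
time: 13.68
eef_pos: [0.5234, 0.0356, 0.105]
orientation: [-2.42, -2.002, 0.001]
force: [0.0, -0.1, -2.8]
grip_width: 0.688
finger_force: 44.3
```

move_arm(
  series=[0, 0, 0.03, 0, 0.2, 0, 0, 0.03, 0, 0.2, 0, 0, 0, 0, 0.2],
  squeeze=20,
)

```text
time: 14.05
eef_pos: [0.5246, 0.0356, 0.1023]
orientation: [2.419, 2.002, 0.003]
force: [-0.8, 0.6, 4.8]
grip_width: 0.685
finger_force: 45.0
```

move_arm(
  series=[0, 0, 0.02, 0, 0.2, 0, 0, 0.02, 0, 0.2, 0, 0, 0.02, 0, 0.2, 0, 0, 0, 0, 0.2],
  squeeze=20,
)

```text
time: 14.55
eef_pos: [0.527, 0.0357, 0.1019]
orientation: [2.417, 2.0, 0.009]
force: [-7.5, 1.3, 23.8]
grip_width: 0.687
finger_force: 47.2
```

move_arm(
  series=[0, 0, -0.05, 0, 0.2, 0, 0, 0, 0, 0.36, 0, 0, 0, 0, 0.38, 0, 0, 0, 0, 0.39, 0, 0, 0, 0, 0.39],
)

```text
time: 15.18
eef_pos: [0.5254, 0.0357, 0.102]
orientation: [2.419, 2.001, 0.005]
force: [-1.0, -0.3, 10.1]
grip_width: 0.698
finger_force: 24.1
```

move_arm(
  series=[0, 0, 0.01, 0, 0.4, 0, 0, 0.02, 0, 0.41, 0, 0, 0.02, 0, 0.42, 0, 0, 0, 0, 0.42],
)

```text
time: 15.68
eef_pos: [0.5244, 0.0357, 0.0969]
orientation: [2.42, 2.002, 0.002]
force: [-0.0, 0.4, 6.0]
grip_width: 0.709
finger_force: 10.7
```

```bash
python3 - <<'E'
from h import *
plan([.522,.0356,.105],np.radians(-10.8))
s=snap('side'); t=snap('top')
for c,S in (('side',s),('top',t)):
    for r in spotter.mark_of('cover_centre',c)[:3]: print(c,round(r['score'],2),w(S,r['position']).round(4))
a=s['pixels'][180:320,280:440,::-1]; cv2.imwrite('pics/p2.png',cv2.resize(a,None,fx=4,fy=4,interpolation=2))
E
```

```text
t 15.68 pos [0.5244 0.0357 0.0969] ytool deg -10.8 tilt [ 0.002  0.    -1.   ] F [-0.   0.4  6. ] w 0.709 ff 10.7 j6 0.21
shift/75mm [-0.007 -0.031 -0.109] yaw/180 (first shift, then turn) -0.0
side 0.97 [0.3622 0.035  0.007 ]
side 0.77 [0.5032 0.1992 0.0105]
side 0.67 [0.5266 0.0377 0.1095]
top 0.8 [0.3588 0.0293 0.0117]
top 0.63 [0.5231 0.0349 0.1042]
top 0.63 [0.4974 0.198  0.0106]
```

View pics/p2.png

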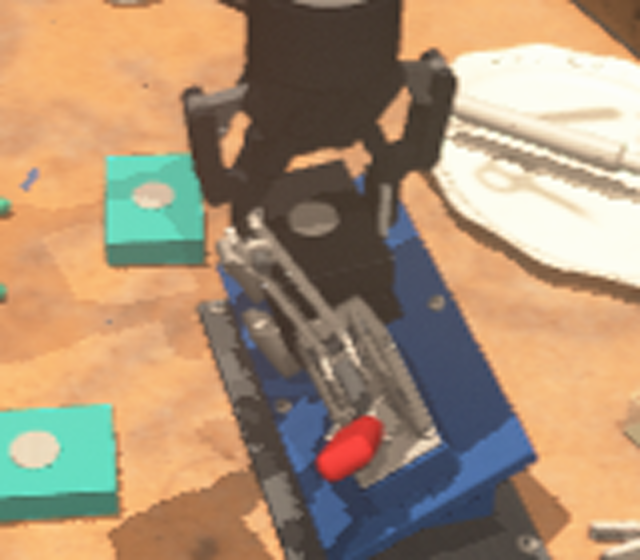

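The crop shows the cover now tilting between the pads with light force (disc at (313,217)). I'll keep lowering and opening in small steps.

move_arm(
  series=[0, 0, 0.03, 0, 0.425, 0, 0, 0.03, 0, 0.43, 0, 0, 0.03, 0, 0.435, 0, 0, 0, 0, 0.435],
)

```text
time: 16.38
eef_pos: [0.5239, 0.0358, 0.0907]
orientation: [2.42, 2.002, 0.001]
force: [-2.0, 0.8, 10.2]
grip_width: 0.72
finger_force: 22.4
```

move_arm(
  series=[0, 0, 0.03, 0, 0.44, 0, 0, 0.03, 0, 0.44, 0, 0, 0.03, 0, 0.44, 0, 0, 0, 0, 0.44],
)

```text
time: 16.88
eef_pos: [0.5242, 0.0358, 0.0843]
orientation: [2.42, 2.002, 0.002]
force: [-3.4, -0.5, 12.3]
grip_width: 0.722
finger_force: 26.5
```

```bash
python3 - <<'E'
from h import *
plan([.522,.0356,.105],np.radians(-10.8))
s=snap('side'); t=snap('top')
for c,S in (('side',s),('top',t)):
    for r in spotter.mark_of('cover_centre',c)[:3]: print(c,round(r['score'],2),w(S,r['position']).round(4))
E
```

```text
t 16.88 pos [0.5242 0.0358 0.0843] ytool deg -10.8 tilt [ 0.001  0.    -1.   ] F [-3.4 -0.5 12.3] w 0.722 ff 26.5 j6 0.21
shift/75mm [-0.008 -0.028 -0.277] yaw/180 (first shift, then turn) 0.0
side 0.93 [0.3628 0.0337 0.0097]
side 0.71 [0.527  0.0358 0.1049]
top 0.86 [0.3616 0.0288 0.0102]
top 0.8 [0.4992 0.1966 0.0058]
top 0.7 [0.5246 0.0358 0.0978]
```

move_arm(
  series=[0, 0, 0, 0, 0.45, 0, 0, 0, 0, 0.46, 0, 0, 0, 0, 0.47, 0, 0, 0, 0, 0.48, 0, 0, 0, 0, 0.49, 0, 0, 0, 0, 0.5, 0, 0, 0, 0, 0.5],
)

```text
time: 17.95
eef_pos: [0.5236, 0.0356, 0.0827]
orientation: [2.421, 2.002, 0.0]
force: [2.6, -0.2, 2.4]
grip_width: 0.748
finger_force: 2.2
```

```bash
python3 - <<'E'
from h import *
plan([.522,.0356,.105],np.radians(-10.8))
s=snap('side'); t=snap('top')
for c,S in (('side',s),('top',t)):
    for r in spotter.mark_of('cover_centre',c)[:3]: print(c,round(r['score'],2),w(S,r['position']).round(4))
a=s['pixels'][180:320,280:440,::-1]; cv2.imwrite('pics/p3.png',cv2.resize(a,None,fx=4,fy=4,interpolation=2))
E
```

```text
t 17.95 pos [0.5236 0.0356 0.0827] ytool deg -10.8 tilt [ 0.  0. -1.] F [ 2.6 -0.2  2.4] w 0.748 ff 2.2 j6 0.21
shift/75mm [-0.005 -0.021 -0.297] yaw/180 (first shift, then turn) -0.0
side 0.67 [0.5023 0.2007 0.0071]
side 0.58 [0.3636 0.0311 0.0072]
side 0.56 [0.523  0.0408 0.0954]
top 0.66 [0.3615 0.0303 0.0056]
top 0.64 [0.5217 0.0355 0.0915]
top 0.6 [0.4963 0.1971 0.009 ]
```

View pics/p3.png

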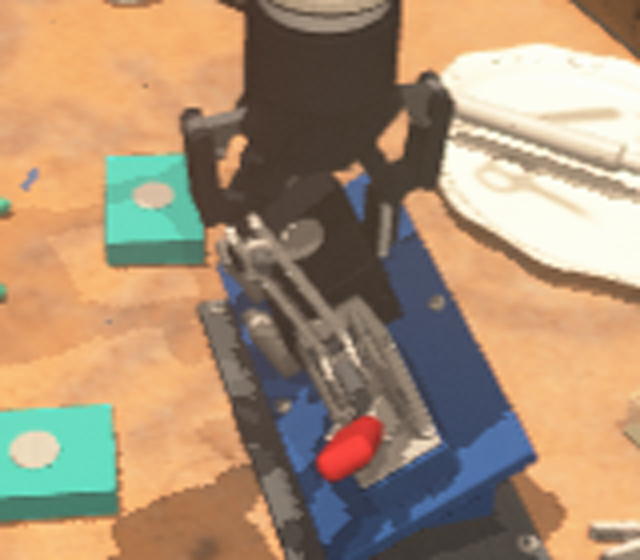

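The cover now lies on the slope and leans lightly on the lower finger (disc at (305,237)). I'll open on to let it slide to the stops.

move_arm(
  series=[0, 0, 0, 0, 0.53, 0, 0, 0, 0, 0.56, 0, 0, 0, 0, 0.59, 0, 0, 0, 0, 0.62, 0, 0, 0, 0, 0.65, 0, 0, 0, 0, 0.7, 0, 0, 0, 0, 0.75, 0, 0, 0, 0, 0.8, 0, 0, 0, 0, 0.85, 0, 0, 0, 0, 0.9, 0, 0, 0, 0, 0.9],
)

```text
time: 19.52
eef_pos: [0.5234, 0.0356, 0.0828]
orientation: [-2.421, -2.002, 0.0]
force: [-0.5, -0.0, 0.2]
grip_width: 0.95
finger_force: 0.0
```

```bash
python3 - <<'E'
from h import *
plan([.522,.0356,.105],np.radians(-10.8))
s=snap('side'); t=snap('top')
for c,S in (('side',s),('top',t)):
    for q in ('cover_centre','seat'):
      for r in spotter.mark_of(q,c)[:3]:
        P=w(S,r['position'])
        if abs(P[1]-.036)<.02 and P[0]>.45: print(q,c,round(r['score'],2),P.round(4),'seatframe',(seatR(-.188).T@(P-[.517,.0364,.0927])).round(4))
E
```

```text
t 19.52 pos [0.5234 0.0356 0.0828] ytool deg -10.8 tilt [-0. -0. -1.] F [-0.5 -0.   0.2] w 0.95 ff 0.0 j6 0.21
shift/75mm [-0.004 -0.019 -0.296] yaw/180 (first shift, then turn) -0.0
cover_centre side 0.97 [0.5196 0.0414 0.0965] seatframe [0.0033 0.0054 0.0025]
seat side 0.6 [0.5213 0.0352 0.0926] seatframe [ 0.0038 -0.0004 -0.0023]
cover_centre top 0.48 [0.5209 0.036  0.0905] seatframe [ 0.0022  0.0004 -0.0039]
```

move_arm(
  series=[0, 0, -0.1, 0, 0.9, 0, 0, -0.3, 0, 0.9, 0, 0, -0.5, 0, 0.9, 0, 0, -0.5, 0, 0.9, 0, 0, -0.5, 0, 0.5, 0, 0, -0.5, 0, 0, 0, 0, -0.5, 0, -1, 0, 0, 0, 0, -1, 0, 0, 0, 0, -1],
)

```text
time: 20.95
eef_pos: [0.5231, 0.0356, 0.3]
orientation: [-2.421, -2.002, 0.0]
force: [0.1, 0.3, 0.1]
grip_width: 0.001
finger_force: 0.0
```

```bash
cat > look.py <<'E'
from h import *
import sys
plan([.522,.0356,.105],np.radians(-10.8))
p=np.array([.5175,.0364,.0927]);Rm=seatR(-.188)
s=snap('side'); t=snap('top')
for c,S in (('side',s),('top',t)):
    for q in ('cover_centre','seat','lower_stop','lever_grip','lever_pivot','side_block','clamp_arm'):
      for r in spotter.mark_of(q,c)[:1 if q!='cover_centre' else 3]:
        P=w(S,r['position'])
        if P[0]>.4 and P[1]<.1: print(q,c,round(r['score'],2),P.round(4),'sf',(Rm.T@(P-p)).round(4))
def crop(S,x,y,wd,h,k):
    a=cv2.resize(S['pixels'][y:y+h,x:x+wd,::-1],None,fx=k,fy=k,interpolation=2)
    g=lambda q:(px(S,p+Rm@np.array(q))-[x,y]+.5)*k
    for z in (-.01,.01): cv2.polylines(a,[np.int32([g((i,j,z)) for i,j in((-.03,-.042),(.03,-.042),(.03,.042),(-.03,.042))])],True,(0,255,255),1)
    return a
A=crop(s,320,210,100,100,4);B=crop(t,345,150,100,100,4)
cv2.imwrite(f'pics/{sys.argv[1]}.png',np.hstack([A,B]))
E
python3 look.py p4
```

```text
t 20.95 pos [0.5231 0.0356 0.3   ] ytool deg -10.8 tilt [-0. -0. -1.] F [0.1 0.3 0.1] w 0.001 ff 0.0 j6 0.21
shift/75mm [-0.003 -0.014  2.6  ] yaw/180 (first shift, then turn) 0.0
cover_centre side 0.67 [0.5196 0.0411 0.0909] sf [ 0.0001  0.005  -0.0022]
seat side 0.56 [0.5236 0.0326 0.0909] sf [ 0.0049 -0.0026 -0.0049]
lower_stop side 0.55 [0.4941 0.0388 0.0788] sf [-0.0272 -0.002  -0.0003]
lever_pivot side 0.86 [ 0.4904 -0.0837  0.0977] sf [-0.0011 -0.123   0.0064]
side_block side 0.84 [ 0.5071 -0.007   0.0948] sf [-0.0008 -0.0446  0.0029]
clamp_arm side 0.78 [ 0.4915 -0.0424  0.1112] sf [-0.0001 -0.0823  0.0215]
cover_centre top 0.72 [0.52   0.0364 0.0928] sf [ 0.0022  0.0005 -0.0011]
seat top 0.8 [0.5178 0.0365 0.0905] sf [-0.0008  0.0001 -0.0021]
lower_stop top 0.88 [0.4863 0.0445 0.0775] sf [-0.0354  0.0021  0.0029]
lever_grip top 0.62 [ 0.4454 -0.148   0.1643] sf [ 0.0044 -0.1947  0.0802]
lever_pivot top 0.63 [ 0.4951 -0.08    0.0972] sf [ 0.002  -0.1185  0.004 ]
side_block top 0.89 [ 0.5052 -0.011   0.0934] sf [-0.0024 -0.0489  0.0022]
clamp_arm top 0.39 [ 0.4967 -0.0437  0.1151] sf [ 0.0065 -0.0826  0.0221]
```

View pics/p4.png

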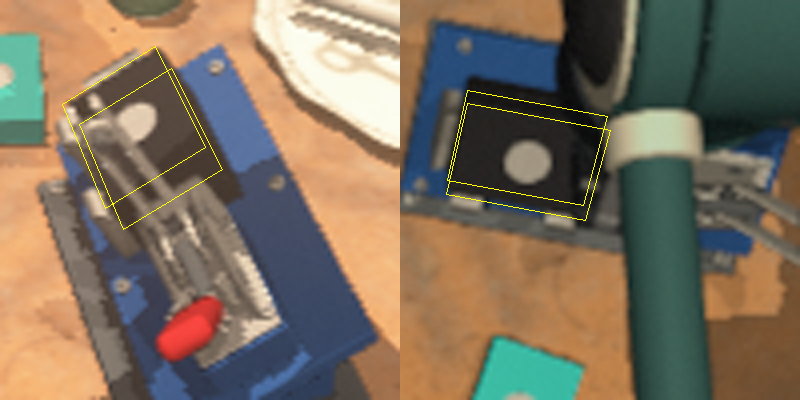

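The crops show the cover flat on the mould against both stops. Its disc is at (528,161) in the right-hand half, within a pixel or two of the predicted outline. Next I'll plan the lever push with shut fingers.

```bash
python3 - <<'E'
from h import *
M=plan([.522,.0356,.105],np.radians(-10.8)); q0=np.array(telemetry.get_state()['eef_pos'])
print(M.round(2))
p=np.array([.5175,.0364,.0927]);Rm=seatR(-.188)
hx=np.array([np.cos(-.188),np.sin(-.188),0]);a=.010
W=[(-.245,.085,'start'),(-.185,.09,''),(-.1265,.104,'th0')]
for t in (10,20,30,38,44,50,54,58,60,62,64):
    u=np.radians(t);W.append((-.12+.1*np.sin(u)-.0065*np.cos(u),.004+.1*np.cos(u)+.0065*np.sin(u),t))
prev=q0
for y,z,n in W:
    T=p+Rm@np.array([0,y,z])-a*hx-.011*Rm[:,1]
    if n=='start':
        U=T.copy();U[2]=.30; print('above',U.round(3),(M.T@(U-prev)/.075).round(3)); prev=U
    print(n,T.round(4),(M.T@(T-prev)/.075).round(3)); prev=T
E
```

```text
t 21.75 pos [0.5235 0.0356 0.3003] ytool deg -10.8 tilt [ 0. -0. -1.] F [-0.5  0.9 -0.7] w -0.006 ff 0.0 j6 0.21
shift/75mm [-0.004 -0.02   2.605] yaw/180 (first shift, then turn) -0.0
[[ 0.19  0.98  0.  ]
 [ 0.98 -0.19 -0.  ]
 [ 0.    0.   -1.  ]]
above [ 0.418 -0.205  0.3  ] [-3.418 -0.779  0.004]
start [ 0.4181 -0.2053  0.1663] [-0.    -0.     1.783]
 [ 0.4268 -0.1459  0.1706] [ 0.8   -0.034 -0.058]
th0 [ 0.4309 -0.0871  0.1828] [ 0.78  -0.094 -0.162]
10 [ 0.4344 -0.07    0.1824] [0.233 0.002 0.005]
20 [ 0.4392 -0.0535  0.1795] [0.228 0.023 0.039]
30 [ 0.4454 -0.0381  0.174 ] [0.217 0.042 0.073]
38 [ 0.4511 -0.0269  0.1679] [0.161 0.047 0.081]
44 [ 0.4558 -0.0193  0.1624] [0.111 0.042 0.073]
50 [ 0.4607 -0.0124  0.1561] [0.102 0.048 0.083]
54 [ 0.4642 -0.0083  0.1516] [0.062 0.035 0.06 ]
58 [ 0.4677 -0.0047  0.1468] [0.057 0.037 0.064]
60 [ 0.4695 -0.003   0.1443] [0.027 0.019 0.033]
62 [ 0.4713 -0.0014  0.1418] [0.025 0.02  0.034]
64 [4.731e-01 1.000e-04 1.392e-01] [0.024 0.02  0.035]
```

move_arm(
  series=[-0.427, -0.097, 0, 0, -1, -0.427, -0.098, 0, 0, -1, -0.427, -0.097, 0, 0, -1, -0.427, -0.098, 0, 0, -1, -0.427, -0.097, 0, 0, -1, -0.427, -0.098, 0, 0, -1, -0.427, -0.097, 0, 0, -1, -0.427, -0.097, 0, 0, -1, 0, 0, 0.4, 0, -1, 0, 0, 0.4, 0, -1, 0, 0, 0.4, 0, -1, 0, 0, 0.4, 0, -1, 0, 0, 0.18, 0, -1, 0, 0, 0, 0, -1],
)

```text
time: 23.5
eef_pos: [0.4175, -0.2048, 0.1661]
orientation: [-2.419, -2.001, 0.001]
force: [-0.4, 0.1, -0.5]
grip_width: -0.001
finger_force: 0.0
```

move_arm(
  series=[0.2, -0.01, -0.015, 0, -1, 0.2, -0.01, -0.015, 0, -1, 0.2, -0.01, -0.015, 0, -1, 0.2, -0.01, -0.015, 0, -1, 0.2, -0.023, -0.04, 0, -1, 0.2, -0.023, -0.04, 0, -1, 0.2, -0.023, -0.04, 0, -1, 0.18, -0.023, -0.04, 0, -1, 0, 0, 0, 0, -1],
)

```text
time: 24.62
eef_pos: [0.4308, -0.0859, 0.1836]
orientation: [2.419, 2.004, 0.001]
force: [0.4, -0.7, 0.6]
grip_width: 0.001
finger_force: 0.0
```

```bash
cat > lev.py <<'E'
from h import *
plan([.4309,-.0871,.1828],np.radians(-10.8))
p=np.array([.5175,.0364,.0927]);Rm=seatR(-.188)
for c in ('side','top'):
    S=snap(c)
    for q in ('cover_centre','lever_grip','clamp_arm'):
      for r in spotter.mark_of(q,c)[:2]:
        P=Rm.T@(w(S,r['position'])-p)
        if abs(P[0])<.03: print(q,c,round(r['score'],2),'sf',P.round(4),'theta',round(np.degrees(np.arctan2(P[1]+.12,P[2]-.004)),0) if q=='lever_grip' else '')
E
python3 lev.py
```

```text
t 24.62 pos [ 0.4308 -0.0859  0.1836] ytool deg -10.7 tilt [ 0.001 -0.    -1.   ] F [ 0.4 -0.7  0.6] w 0.001 ff 0.0 j6 -0.07
shift/75mm [-0.015  0.004  0.01 ] yaw/180 (first shift, then turn) 0.0005
lever_grip side 0.61 sf [ 0.0052 -0.0583  0.0914] theta 35.0
clamp_arm side 0.42 sf [ 0.0019 -0.0799  0.0176] theta 
cover_centre top 0.9 sf [-0.0007 -0.0003 -0.0051] theta 
lever_grip top 0.64 sf [-0.002   0.0012 -0.0001] theta 92.0
lever_grip top 0.58 sf [ 0.0041 -0.0623  0.0879] theta 35.0
clamp_arm top 0.82 sf [ 0.0052 -0.0817  0.0205] theta
```

move_arm(
  series=[0.233, 0.002, 0.005, 0, -1, 0.228, 0.023, 0.039, 0, -1, 0.217, 0.042, 0.073, 0, -1, 0.08, 0.023, 0.04, 0, -1, 0.08, 0.024, 0.041, 0, -1, 0.055, 0.021, 0.037, 0, -1, 0.056, 0.021, 0.036, 0, -1, 0.051, 0.024, 0.042, 0, -1, 0.051, 0.024, 0.041, 0, -1, 0, 0, 0, 0, -1],
)

```text
time: 26.28
eef_pos: [0.4605, -0.012, 0.1564]
orientation: [-2.42, -2.003, -0.0]
force: [-1.3, -1.3, 1.2]
grip_width: 0.002
finger_force: 1.1
```

```bash
python3 lev.py
```

```text
t 26.27 pos [ 0.4605 -0.012   0.1564] ytool deg -10.8 tilt [-0.  0. -1.] F [-1.3 -1.3  1.2] w 0.002 ff 1.1 j6 0.11
shift/75mm [-1.057 -0.2   -0.352] yaw/180 (first shift, then turn) 0.0
cover_centre side 0.8 sf [ 0.0022  0.0003 -0.0005] theta 
lever_grip side 0.59 sf [ 0.0033 -0.04    0.0715] theta 50.0
clamp_arm side 0.42 sf [ 0.0023 -0.0799  0.0218] theta 
cover_centre top 0.77 sf [ 0.0001 -0.0009 -0.0029] theta 
lever_grip top 0.42 sf [ 0.0028 -0.0449  0.0745] theta 47.0
clamp_arm top 0.47 sf [ 0.0058 -0.084   0.0188] theta
```

Contact is as planned, with the lever at about 50°. I'll press on past centre.

move_arm(
  series=[0.031, 0.018, 0.03, 0, -1, 0.031, 0.018, 0.03, 0, -1, 0.028, 0.018, 0.032, 0, -1, 0.028, 0.019, 0.032, 0, -1, 0.027, 0.019, 0.033, 0, -1, 0.025, 0.02, 0.034, 0, -1, 0.024, 0.02, 0.035, 0, -1, 0, 0, 0, 0, -1],
)

```text
time: 27.68
eef_pos: [0.4728, 0.0001, 0.1398]
orientation: [2.42, 2.003, -0.001]
force: [-0.3, -0.8, 2.2]
grip_width: -0.002
finger_force: 0.7
```

```bash
python3 lev.py
```

```text
t 27.68 pos [4.728e-01 1.000e-04 1.398e-01] ytool deg -10.8 tilt [-0. -0. -1.] F [-0.3 -0.8  2.2] w -0.002 ff 0.7 j6 0.14
shift/75mm [-1.247 -0.332 -0.573] yaw/180 (first shift, then turn) 0.0001
cover_centre side 0.85 sf [ 0.0014  0.0036 -0.0004] theta 
lever_grip side 0.97 sf [ 0.0003 -0.0237  0.0527] theta 63.0
lever_grip side 0.71 sf [ 0.0021  0.0024 -0.0021] theta 93.0
cover_centre top 0.55 sf [ 0.0007  0.0028 -0.0019] theta 
lever_grip top 0.47 sf [ 0.0054 -0.0274  0.0505] theta 63.0
clamp_arm top 0.54 sf [-0.0013  0.0016 -0.0009] theta
```

move_arm(
  series=[0.012, 0.018, 0.035, 0, -1, 0.012, 0.018, 0.035, 0, -1, 0, 0, 0, 0, -1],
)

```text
time: 28.45
eef_pos: [0.4741, 0.0005, 0.1382]
orientation: [-2.419, -2.003, 0.008]
force: [-17.4, -4.2, 30.3]
grip_width: 0.002
finger_force: 16.8
```

The force is up to 30 N against the far stop, so the lever is locked. I'll back off, retreat and check.

move_arm(
  series=[-0.012, -0.03, -0.06, 0, -1, 0, -0.05, -0.15, 0, -1, 0, 0, -0.4, 0, -1, 0, 0, -0.6, 0, -1, 0, 0, -0.6, 0, -1, -0.5, -0.3, -0.3, 0, -1, -0.5, -0.3, 0, 0, -1, -0.5, 0, 0, 0, -1, -0.5, 0, 0, 0, -1, -0.5, 0, 0, 0, -1, -0.5, 0, 0, 0, -1, 0, 0, 0, 0, -1],
)

```text
time: 29.95
eef_pos: [0.383, -0.2126, 0.2929]
orientation: [2.424, 1.998, 0.0]
force: [0.1, 1.3, -0.5]
grip_width: 0.001
finger_force: 0.0
```

```bash
python3 lev.py; python3 look.py p5 | head -1
```

```text
t 29.95 pos [ 0.383  -0.2126  0.2929] ytool deg -11.0 tilt [ 0. -0. -1.] F [ 0.1  1.3 -0.5] w 0.001 ff 0.0 j6 -0.37
shift/75mm [1.764 0.306 1.467] yaw/180 (first shift, then turn) -0.0012
lever_grip side 0.55 sf [ 0.0006 -0.022   0.0508] theta 64.0
cover_centre top 0.87 sf [0.0011 0.0002 0.0006] theta 
lever_grip top 0.76 sf [ 0.0043 -0.0283  0.0535] theta 62.0
clamp_arm top 0.72 sf [ 0.0072 -0.0834  0.0216] theta 
t 30.35 pos [ 0.3836 -0.2101  0.2928] ytool deg -10.7 tilt [ 0.  0. -1.] F [-0.1  0.5  0.6] w -0.001 ff 0.0 j6 -0.37
```

View pics/p5.png

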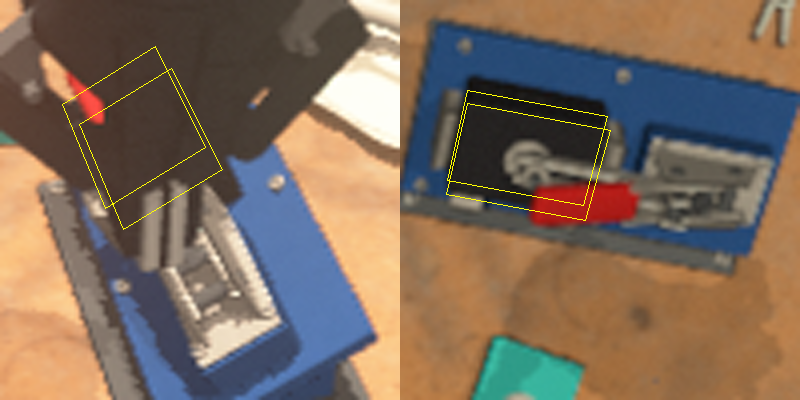

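The right half shows the lever folded over the cover and staying down (red grip at (585,205)), with the arm's tip on the disc at (525,160). The cover is still on its seat outline and the robot is clear, so I'm handing in.

```bash
python3 -c "
from h import *
print(robot.job_done())"
```

```text
the job is handed in; nothing more can be done
None
```

The job is handed in: in the last pictures the cover lies on its seat against both stops, the lever stays locked past centre with the rubber tip on the cover, and the robot is clear; I could not measure the tip's force, and the judge's result was not shown.

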